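Hold the gate and slide the cutter rack into the grinder's chute

ROBOT

A 7-joint arm with a two-finger parallel gripper is mounted at the origin on the work surface. World frame = base frame: x ahead of the robot, y to its left, z up, the work surface at z = 0. Lengths are in m, angles in rad, forces in N, time in s.
With the tool pointing down it reaches from about 0.425 to 0.875 m from the base axis. Payload 4.7 kg.
Tool frame: the origin (TCP) lies on the centre line of the jaws, within the pads' length; the fingertips stand ctrl.tcp_to_tips ahead of it and the grasp point (between the pads) lies 2 mm behind it (ctrl.tcp_to_tips is the distance from the TCP to the fingertips, in m); z points along the fingers, y is the line along which they close (so a half turn about z gives the same grasp; the last joint's range is limited). The gripper opens to 87 mm and grips with 3 to 60 N. Pads are 19 mm wide; open, the fingers measure 117 mm over their backs; the gripper's body (75 mm by 190 mm) begins 51 mm behind the grasp point.
Start: joints at [1.306, 0.321, -0.07, 1.45, 0.023, 1.371, -0.057], TCP at [0.179, -0.625, 0.24] pointing down, gripper open.
Joint ranges: [-2.86, 2.86], [-0.3, 2.09], [-1.38, 1.24], [0.06, 2.45], [-1.56, 4.7], [0.09, 2.05], [-2.69, 2.69]. Speed limits (rad/s): [2.57, 2.57, 3.14, 3.14, 3.14, 3.14, 3.14].

INTERFACE

Orientations are given as a rotation vector (axis times angle).
In Python, from bench import ctrl, optics, close_job gives the robot as it stands.
- The arm moves only by the shell command python3 -m inch 'ROWS' [OPENING] [FORCE]. ROWS is JSON, a list of rows, each a list of 2 entries, a list of its own where there are three numbers: the shift along the tool's x, y, z in mm, then the turn, a rotation vector about the tool's x, y, z in degrees. In form: [[[x, y, z], [ax, ay, az]], ...]. A call has exactly 10 rows; each row shifts and turns the commanded pose from where the row before left it, along the tool's axes as they then stand; what a row does not reach is not made up. A row lasts 1/10 s, in which the tool goes at most 50 mm and 8.59 degrees, less where a joint would pass 70% of its speed; a pose out of reach is approached as far as the arm can. A call is refused whole if a number of a shift passes 50 or a number of a turn 8.59, either way. A call with a gripper value outside its range is refused whole. OPENING is the closure, from 0 (fully open) to 1 (shut), set as the call begins (- or left out, the last holds). The fingers move at their own pace and stop on an object; FORCE is the grip in N (left out, the last holds). Time passes only in rows, so rows that do not move let the fingers close, or fill a call up. It gives the time, the measured TCP pose, the force and the opening at its end, in the units of the state.
- ctrl.get_state(): the state, without advancing time (a new reading comes with each control period).
- optics.get_image(name): name is "side" or "top" or "wrist"; returns a dict with "image" (384x512x3 uint8, red, green, blue), "fx", "fy", "cx", "cy" (pixels), "R" (3x3) and "t" (3): a world point X has camera coordinates R X + t; the wrist camera has in their place "hand_eye" (4x4, takes a point from camera to tool coordinates, whose origin is the TCP and whose axes are the flange's). Camera axes: x right, y down, z forward; pixel columns grow to the right and rows downward; lengths in m; the calibration is good to about 2 mm. A picture is of the moment at which its call begins: read the wrist's pose just before it. There is no depth.
- close_job(): hands the job in, once; it reports no verdict.
The state is a dict: "time": time; "joint_positions": joint angles; "qd": joint speeds; "joint_torque": joint torques, N m; "position": TCP position; "tool_rot": TCP orientation; "ft_force": force on the tool from outside, world axes, zero at the start; "torque": the same for the moment, N m; "grip_width": opening from 0.0 (shut) to 1.0 (fully open).
Only numpy, scipy, OpenCV 4.12 (cv2) and the standard library are available. Lean on these libraries where they do the work, as an engineer would, in place of code of your own. Each camera call takes 0.05 s, during which the arm holds its last target. There are 200 camera calls.

TASK

Load the rack of end mills into the chute: press the gate's bar down with one fingertip and, while holding the gate open like that, push the rack along the chute with the other finger, past the gate's blade and fully home against the end stop. Keep the gate clear of the rack all the way; then let it close behind the rack and leave everything alone. Only push: do not grip or lift the rack, and leave the other things on the bench where they are.

Things in the scene. Friction and masses are not known exactly. Their poses are not given: they have to be found in the camera images.
- chute: Open-topped steel channel fixed to the bench. Origin: on the bench, under the lane's centre line, right below the gate blade. y axis: along the lane (racks go towards -y); x: across it, away from the robot (yaw within 0.3 rad). Lane floor 4 mm above the bench, lane 56 mm wide (x -28 to 28), side walls 4 mm thick, tops 24 mm above the bench. Flared mouth ends at y = 225 mm.
- stop_face (a point): Centre of the face of the end stop, a rubber-faced plate that closes the lane at chute y = -94 mm, 42 mm high above the bench.
- hinge_mid (a point): Middle of the gate's hinge barrel (10 mm thick), which runs along the chute outside its robot-side wall: chute x = -40 mm, y -23 to 183 mm, 18 mm above the bench. Ears 25 mm high hold its two ends (y = -27 and 187 mm).
- gate (a joint): Gate angle, rad: 0 shut, 0.80 at its open stop. One folded steel part: outside the hinge (robot side) the press bar, at chute y = 0 a blade that reaches over the wall into the lane and blocks the rack. Bar down swings the blade up and out, towards the robot. It clears the rack from 0.58 on; at 0.70 by 4 mm, wholly at chute x below -20 mm. A spring shuts it: holding takes 4 to 6 N.
- press_bar (a point): On the top face of the press bar, 40 mm outside the hinge axis, at chute y = 80 mm. Steel strip 200 mm long (y -20 to 180), from 6 to 58 mm outside the hinge; rolled outer edge 4 mm higher. Shut, it rises outward by 0.55 rad, this point 41 mm above the bench; at 0.70 rad it slopes down by 0.15 rad, point 14 mm up. A fingertip may press anywhere on it and slide along it.
- blade_tip (a point): Inner lower corner of the gate's blade (4 mm thick along the lane, 16 mm high). Shut, this corner is 31 mm above the bench at chute x = -4 mm: the blade covers the robot's half of the lane from 31 to 47 mm above the bench.
- rack: Loose rack in the chute: black block with eight stub end mills (tops at 44 mm, x = 11 and -11) between two aluminium end plates 38 high. 80 mm along y, 50 across x, 0.3-0.65 kg. Origin: centre of underside; axes as the chute's. Starts at +y of the gate, leading end 15 to 65 mm from the blade. Push its rear plate (faces +y). Home: origin at chute y = -54 mm, rear plate 12 mm past the blade.
- wheel: Bystander: spare grinding wheel lying flat, 120 mm across, 20 mm thick, to the left. Origin under its centre.
- oiler: Bystander: plastic bottle 52 mm across, 95 mm high, standing beyond the chute. Origin under its centre.
- spanner: Bystander: spanner 170 mm long lying near the robot, to the right. Origin under its middle.
- tin: Bystander: steel can 66 mm across, 70 mm high, to the right of the chute. Origin under its centre.
Things that resemble listed ones, but are neither listed nor needed, are in the scene too. What is shaped like the rack but green or turquoise is not meant.

How it is judged:
On the way, in this order (a step that is already met when the one before it is completed fails the run):
1. a finger holds the gate open while the rack is still in front of it (value of joint gate above 0.5 rad and contact force between the fingers and gate above 0.3 N and y of rack in the frame of chute above 0.042 m), for 0.15 s.
2. with the gate still held open by a finger, a finger pushes the rack past the blade (value of joint gate above 0.5 rad and contact force between the fingers and gate above 0.3 N and y of rack in the frame of chute between -0.04 and 0.03 m and contact force between the fingers and rack above 0.2 N), for 0.1 s.
At the end, for the whole second after the job is handed in: The rack stands flat in the chute with its leading end within 4 mm of the end stop, at rest, and the gate is shut behind it (below 0.06 rad) (y of rack in the frame of chute between -0.06 and -0.05 m and z of rack in the frame of chute below 0.008 m and angle between rack's own z axis and vertical below 0.08 rad and linear speed of rack below 0.01 m/s and value of joint gate below 0.06 rad); the robot touches nothing.
It fails at once if the gate was let down on the rack, dragged over it or rammed by it (more than 1 N) (contact force between gate and rack above 1 N).
It fails at once if the rack was lifted or tipped (z of rack in the frame of chute above 0.014 m or angle between rack's own z axis and vertical above 0.2 rad).
It fails at once if something else on the bench was moved (distance of any of wheel, oiler, spanner, tin from where it was at the start of the episode above 0.02 m).
It also fails if it takes over 45 s, if anything falls off the work surface, if the arm or the gripper's body presses on something with over 40 N, if the wrist force passes 120 N, or if a joint passes its speed limit or range.

## Working session

There is one attempt and no reset: what is moved stays moved. The work goes in short steps, Python scripts to look and compute and a shell command to move; the robot and the scene stay as the last step left them, time stands still between calls to the robot, and variables do not carry over. Pictures are saved under pics/ and viewed, on a budget of 10 in all, crops included, one or two more only if the job needs it, and the job is handed in when it is done.

```bash
ls; mkdir -p pics
python3 - <<'E'
from bench import ctrl, optics
import cv2, numpy as np
s=ctrl.get_state(); print({k:np.round(v,4).tolist() for k,v in s.items()}, ctrl.tcp_to_tips)
for n in("side","top","wrist"):
    d=optics.get_image(n); cv2.imwrite(f"pics/{n}0.png",cv2.cvtColor(d["image"],cv2.COLOR_RGB2BGR))
    print(n,{k:np.round(v,4).tolist() for k,v in d.items() if k!="image"})
a=[cv2.imread(f"pics/{n}0.png") for n in("top","side")]
cv2.imwrite("pics/topbig.png",cv2.resize(a[0],(800,600),interpolation=cv2.INTER_CUBIC))
cv2.imwrite("pics/sidebig.png",cv2.resize(a[1],(800,600),interpolation=cv2.INTER_CUBIC))
E
```

```text
pics
{'time': 0.0, 'joint_positions': [1.3061, 0.3218, -0.0701, 1.4517, 0.0226, 1.3708, -0.0569], 'qd': [-0.0005, -0.001, -0.0001, -0.0007, 0.0003, -0.0013, 0.0007], 'joint_torque': [-0.0005, -49.1286, -0.4041, -31.2525, -0.0638, 0.0438, 0.0002], 'position': [0.1787, -0.6244, 0.2384], 'tool_rot': [-3.1092, -0.4362, 0.0006], 'ft_force': [1.1885, 0.1136, -0.0952], 'torque': [0.0391, 0.0118, 0.0631], 'grip_width': 1.0029} 0.017
side {'fx': 453.4724, 'fy': 453.4724, 'cx': 253.7711, 'cy': 186.6475, 'R': [[-0.9299, -0.3675, 0.0151], [-0.2472, 0.594, -0.7656], [0.2724, -0.7156, -0.6432]], 't': [0.4831, 0.1825, 1.4091]}
top {'fx': 382.7854, 'fy': 382.7854, 'cx': 260.7431, 'cy': 193.1046, 'R': [[0.011, -0.9998, 0.0172], [-0.9918, -0.0131, -0.127], [0.1272, -0.0156, -0.9917]], 't': [-0.0287, 0.5382, 1.0769]}
wrist {'fx': 286.5312, 'fy': 286.5312, 'cx': 255.5944, 'cy': 192.1662, 'hand_eye': [[-0.0, -0.964, -0.2657, 0.0728], [1.0, -0.0, 0.0002, -0.0008], [-0.0002, -0.2657, 0.964, -0.1447], [0.0, 0.0, 0.0, 1.0]]}
```

View pics/topbig.png

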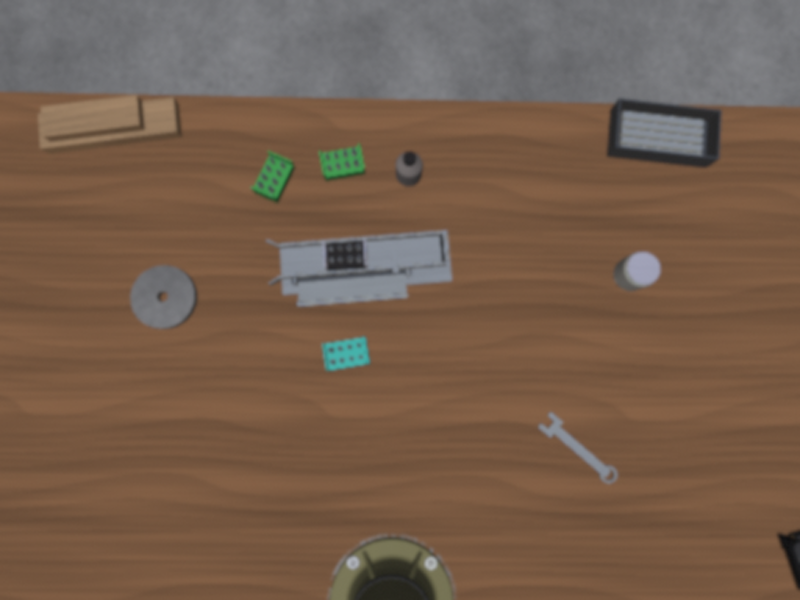

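View pics/sidebig.png

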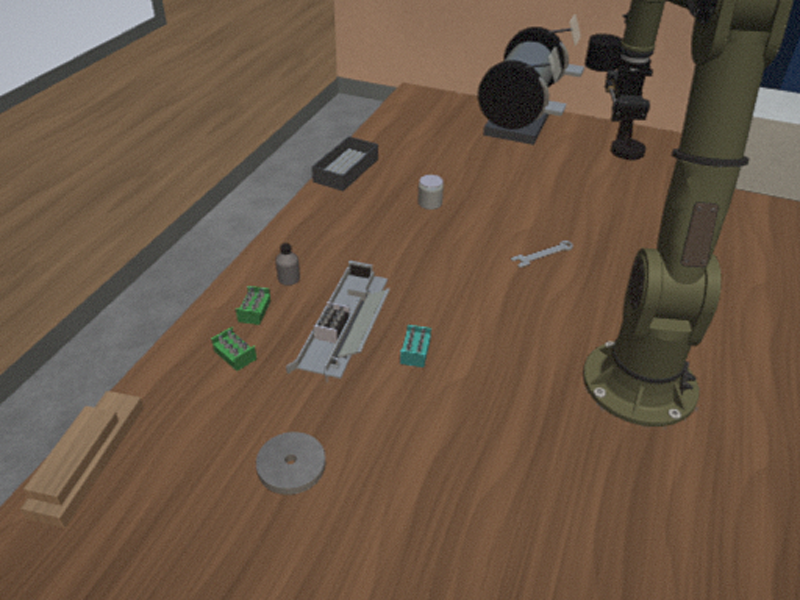

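The top view shows the chute at (280–450, 232–305), with the stop on its right and the bar on the robot side. There are four rack-like things:
- **Black block** in the lane, (345,255). It is the only one in the chute and not green, so it is the one meant.
- **Green**, (272,176).
- **Green**, (342,162).
- **Turquoise**, (346,354).

I'll get coarse positions first, then take a close wrist view.

```bash
cat > h.py <<'E'
import numpy as np, cv2
from scipy.spatial.transform import Rotation as Ro
from bench import ctrl, optics
def ray(d,uv,s=None):
    c=np.array([(uv[0]-d["cx"])/d["fx"],(uv[1]-d["cy"])/d["fy"],1.])
    if "R" in d: R=np.array(d["R"]); return -R.T@np.array(d["t"]),R.T@c
    H=np.array(d["hand_eye"]); T=Ro.from_rotvec(s["tool_rot"]).as_matrix()
    return T@H[:3,3]+s["position"], T@H[:3,:3]@c
def onz(d,uv,z,s=None):
    o,r=ray(d,uv,s); return o+r*(z-o[2])/r[2]
E
python3 - <<'E'
from h import *
d=optics.get_image("top")
for n,uv,z in [("rack",(345,248),.044),("farwall L",(280,245),.024),("farwall R",(447,232),.024),("bar L",(298,305),.05),("bar R",(408,297),.05),("oiler",(408,180),0.0),("tin",(625,285),0)]:
    print(n,onz(d,np.array(uv)*.64,z).round(4))
s=ctrl.get_state();print(Ro.from_rotvec(s["tool_rot"]).as_matrix().round(3))
E
```

```text
rack [0.6365 0.0952 0.044 ]
farwall L [0.6449 0.2199 0.024 ]
farwall R [ 0.6749 -0.0964  0.024 ]
bar L [0.5278 0.1777 0.05  ]
bar R [ 0.5453 -0.023   0.05  ]
oiler [ 0.7844 -0.0213  0.    ]
tin [ 0.5811 -0.4436  0.    ]
[[ 0.961  0.275 -0.   ]
 [ 0.275 -0.961  0.001]
 [-0.    -0.001 -1.   ]]
```

```bash
python3 -m inch '[[[45,-2,0],[0,0,-4]],[[45,-2,0],[0,0,-4]],[[45,-2,0],[0,0,-4]],[[45,-2,0],[0,0,-4]],[[45,-2,0],[0,0,-4]],[[45,-2,0],[0,0,-4]],[[45,-2,0],[0,0,-4]],[[45,-2,0],[0,0,-4]],[[45,-2,0],[0,0,-4]],[[45,-2,0],[0,0,-4]]]'
python3 -m inch '[[[45,-2,0],[0,0,-4]],[[45,-2,0],[0,0,-4]],[[45,-2,0],[0,0,-4]],[[45,-2,0],[0,0,-4]],[[45,-2,0],[0,0,-4]],[[45,-2,0],[0,0,-4]],[[45,-2,0],[0,0,-4]],[[45,-2,0],[0,0,-4]],[[20,-2,0],[0,0,-4]],[[0,0,0],[0,0,-3]]]'
python3 -m inch '[[[0,0,0],[0,0,0]],[[0,0,0],[0,0,0]],[[0,0,0],[0,0,0]],[[0,0,0],[0,0,0]],[[0,0,0],[0,0,0]],[[0,0,0],[0,0,0]],[[0,0,0],[0,0,0]],[[0,0,0],[0,0,0]],[[0,0,0],[0,0,0]],[[0,0,0],[0,0,0]]]' 0.2
python3 - <<'E'
from h import *
import pickle
s=ctrl.get_state(); d=optics.get_image("wrist"); pickle.dump((s,d),open("w1.pkl","wb"))
print(np.round(s["position"],4),Ro.from_rotvec(s["tool_rot"]).as_matrix().round(3),s["grip_width"],np.round(s["ft_force"],2))
cv2.imwrite("pics/w1.png",cv2.resize(cv2.cvtColor(d["image"],cv2.COLOR_RGB2BGR),(800,600),interpolation=cv2.INTER_CUBIC))
E
```

```text
time: 1.2
position: [0.5347, -0.3608, 0.2392]
tool_rot: [-2.772, -1.478, 0.0]
ft_force: [0.6, -0.6, -0.6]
grip_width: 0.998
time: 2.2
position: [0.6386, 0.0035, 0.2397]
tool_rot: [-2.109, -2.326, -0.003]
ft_force: [-0.5, -0.7, 0.2]
grip_width: 0.999
time: 3.2
position: [0.6392, -0.0028, 0.2395]
tool_rot: [2.123, 2.316, -0.0]
ft_force: [-0.0, -0.1, 0.1]
grip_width: 0.798
[ 0.6392 -0.0028  0.2395] [[-0.087  0.996  0.   ]
 [ 0.996  0.087 -0.   ]
 [-0.     0.    -1.   ]] 0.7983224505004619 [-0.04 -0.06  0.07]
```

View pics/w1.png

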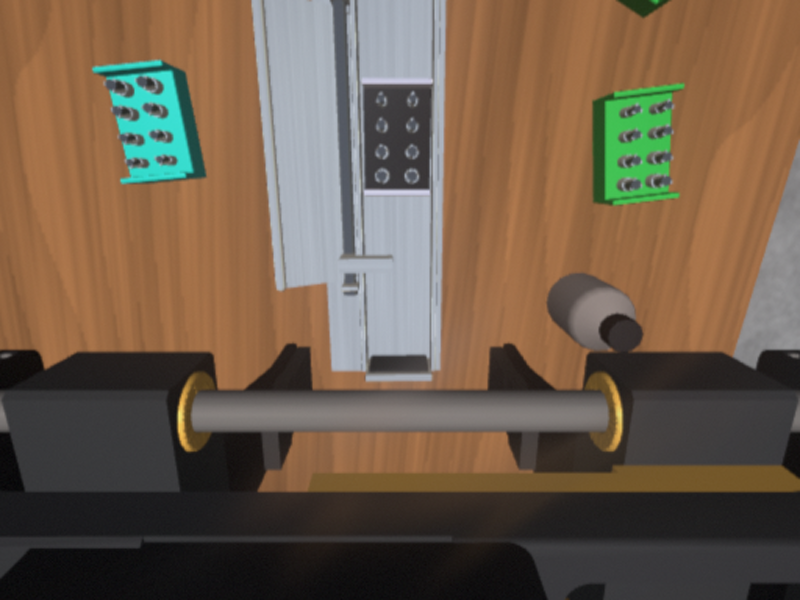

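The black rack stands in the lane at (397,135) between its pale end plates, with the blade at (365,263) and the stop at (400,372). Green (640,145) and turquoise (145,125) are the decoys. Next I'll measure it more finely.

Run:
```python
from h import *
import pickle
s,d=pickle.load(open("w1.pkl","rb")); im=d["image"]
c=cv2.cvtColor(im,cv2.COLOR_RGB2BGR)[0:245,165:295]
b=np.hstack([cv2.resize(c[:125],None,fx=3,fy=4.7,interpolation=cv2.INTER_CUBIC),cv2.resize(c[120:],None,fx=3,fy=4.7,interpolation=cv2.INTER_CUBIC)])
cv2.imwrite("pics/w1c.png",b);print(b.shape)
```

```text
(588, 780, 3)
```

View pics/w1c.png

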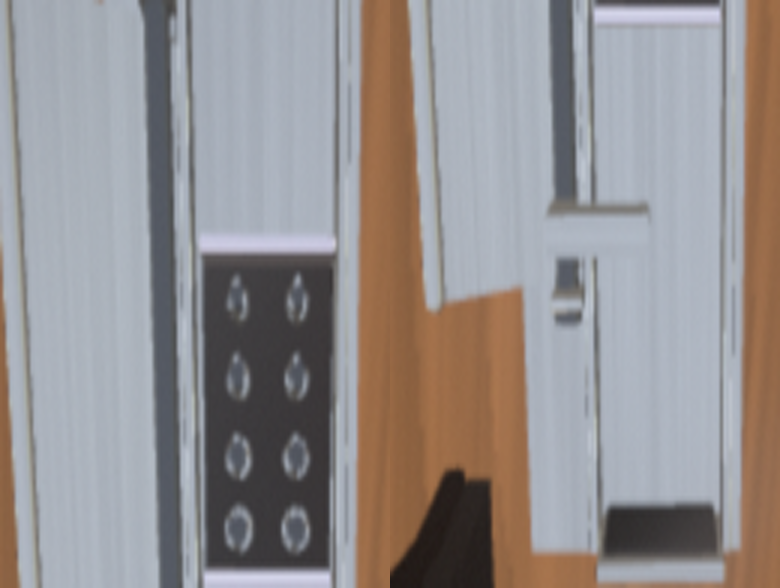

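Run:
```python
from h import *
import pickle
s,d=pickle.load(open("w1.pkl","rb"))
L=lambda X,Y:(165+X/3,Y/4.7); R=lambda X,Y:(165+(X-390)/3,120+Y/4.7)
P={}
for n,uv,z in [("farwall up",L(338,20),.024),("nearwall up",L(189,20),.024),("far lo",R(723,480),.024),("near lo",R(596,480),.024),
 ("stop top",R(660,556),.042),("stop bot",R(660,505),.004),("rack rear",L(267,236),.042),("rack lead",R(657,20),.042),("rack rear L",L(199,240),.042),("rack rear R",L(336,240),.042),
 ("blade lowY",R(649,203),.031),("blade top",R(649,258),.047),("bar end outer",R(436,308),.054),("ear",R(570,323),.018)]:
    P[n]=onz(d,uv,z,s); print(n,P[n].round(4))
a=P["farwall up"]+P["nearwall up"]; b=P["far lo"]+P["near lo"]; yv=(a-b)[:2]; yv/=np.hypot(*yv); print("yaw deg",np.degrees(np.arctan2(-yv[0],yv[1])))
o=P["stop top"][:2]+.094*yv; xv=np.array([yv[1],-yv[0]])
mid=(b/2)[:2]; o=mid+yv*((o-mid)@yv); print("origin",o)
for n in P: q=P[n][:2]-o; print(n,(1e3*np.array([q@xv,q@yv])).round(1))
print("tcp",[1e3*((s["position"][:2]-o)@v) for v in(xv,yv)])
```

```text
farwall up [0.6472 0.1879 0.024 ]
nearwall up [0.5926 0.1831 0.024 ]
far lo [ 0.6725 -0.068   0.024 ]
near lo [ 0.6159 -0.0729  0.024 ]
stop top [ 0.6458 -0.0857  0.042 ]
stop bot [ 0.6458 -0.0863  0.004 ]
rack rear [0.6255 0.136  0.042 ]
rack lead [0.6322 0.0577 0.042 ]
rack rear L [0.6009 0.133  0.042 ]
rack rear R [0.6506 0.1374 0.042 ]
blade lowY [0.6329 0.01   0.031 ]
blade top [ 0.6341 -0.0014  0.047 ]
bar end outer [ 0.5511 -0.02    0.054 ]
ear [ 0.6011 -0.0292  0.018 ]
yaw deg 5.428344762099885
origin [0.63677007 0.00787665]
farwall up [ 27.4 178.2]
nearwall up [-27.4 178.6]
far lo [ 28.4 -78.9]
near lo [-28.4 -78.4]
stop top [  0.1 -94. ]
stop bot [  0.1 -94.6]
rack rear [  0.9 128.6]
rack lead [ 0.2 50.1]
rack rear L [-23.8 128. ]
rack rear R [ 26.  127.6]
blade lowY [-3.7  2.5]
blade top [-3.6 -9. ]
bar end outer [-88.  -19.7]
ear [-39.1 -33.5]
tcp [np.float64(1.4287679269374256), np.float64(-10.848358515012345)]
```

```bash
python3 -m inch '[[[20,-5,0],[0,0,-0.4]],[[20,-5,0],[0,0,0]],[[20,-5,0],[0,0,0]],[[20,-5,0],[0,0,0]],[[20,-5,0],[0,0,0]],[[20,-5,0],[0,0,0]],[[20,-5,0],[0,0,0]],[[20,-2,0],[0,0,0]],[[6,0,0],[0,0,0]],[[0,0,0],[0,0,0]]]'
python3 -m inch '[[[0,0,20],[0,0,0]],[[0,0,20],[0,0,0]],[[0,0,20],[0,0,0]],[[0,0,20],[0,0,0]],[[0,0,20],[0,0,0]],[[0,0,20],[0,0,0]],[[0,0,15],[0,0,0]],[[0,0,0],[0,0,0]],[[0,0,0],[0,0,0]],[[0,0,0],[0,0,0]]]'
cat >> h.py <<'E'
O=np.array([.6368,.0079]);a=np.radians(5.43);yv=np.array([-np.sin(a),np.cos(a)]);xv=np.array([np.cos(a),np.sin(a)])
def where():
    s=ctrl.get_state();p=np.array(s["position"]);q=p[:2]-O;M=Ro.from_rotvec(s["tool_rot"]).as_matrix()
    print("t",s["time"],"chute xy",(1e3*np.array([q@xv,q@yv])).round(1),"tipz",round(1e3*(p[2]-.017),1),"yaw",np.degrees(np.arctan2(-M[0,0],M[1,0])).round(2),"zax",M[:,2].round(3),"F",np.round(s["ft_force"],1),s["grip_width"])
E
python3 - <<'E'
from h import *
where()
d=optics.get_image("wrist"); cv2.imwrite("pics/w2.png",cv2.resize(cv2.cvtColor(d["image"],cv2.COLOR_RGB2BGR),(800,600),interpolation=cv2.INTER_CUBIC))
E
```

```text
time: 4.25
position: [0.5861, 0.1611, 0.2397]
tool_rot: [-2.111, -2.327, -0.001]
ft_force: [-0.9, -0.3, -0.3]
grip_width: 0.798
time: 5.25
position: [0.5878, 0.1591, 0.1057]
tool_rot: [2.114, 2.322, 0.002]
ft_force: [-0.0, 0.0, -0.3]
grip_width: 0.803
t 5.25 chute xy [-34.5 155.2] tipz 88.7 yaw 5.36 zax [ 0.002  0.    -1.   ] F [-0.   0.  -0.3] 0.8028721516239985
```

View pics/w2.png

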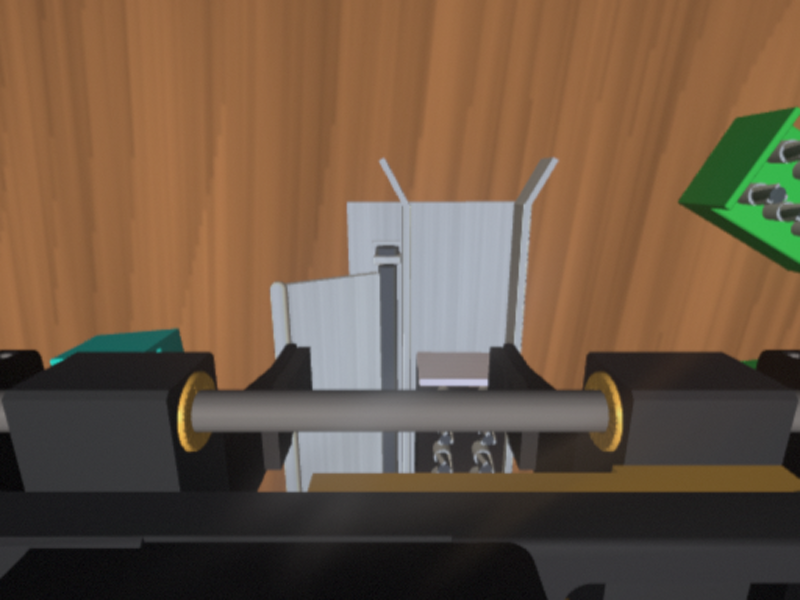

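The fingers straddle correctly: left tip over the bar at (290,400), right tip over the lane behind the rack's rear plate at (452,370). Now descending onto the bar.

```bash
python3 -m inch '[[[0,-1.5,10],[0,0,0]],[[0,0,10],[0,0,0]],[[0,0,10],[0,0,0]],[[0,0,8],[0,0,0]],[[0,0,8],[0,0,0]],[[0,0,8],[0,0,0]],[[0,0,8],[0,0,0]],[[0,0,6],[0,0,0]],[[0,0,0],[0,0,0]],[[0,0,0],[0,0,0]]]'
python3 -c "from h import *;where()"
python3 -m inch '[[[0,0,2],[0,0,0]],[[0,0,0],[0,0,0]],[[0,0,2],[0,0,0]],[[0,0,0],[0,0,0]],[[0,0,1],[0,0,0]],[[0,0,0],[0,0,0]],[[0,0,0],[0,0,0]],[[0,0,0],[0,0,0]],[[0,0,0],[0,0,0]],[[0,0,0],[0,0,0]]]'
python3 - <<'E'
from h import *
where()
for n in("wrist","side"):
    d=optics.get_image(n); cv2.imwrite(f"pics/{n}3.png",cv2.cvtColor(d["image"],cv2.COLOR_RGB2BGR))
c=cv2.imread("pics/side3.png")[140:260,150:290]; w=cv2.imread("pics/wrist3.png")
cv2.imwrite("pics/c3.png",np.hstack([cv2.resize(c,(400,343),interpolation=cv2.INTER_CUBIC),cv2.resize(w[80:300,130:386],(400,343),interpolation=cv2.INTER_CUBIC)]))
E
```

```text
time: 6.3
position: [0.5847, 0.159, 0.0363]
tool_rot: [-2.114, -2.323, 0.002]
ft_force: [-3.0, -0.2, 5.4]
grip_width: 0.801
t 6.3 chute xy [-37.6 155.4] tipz 19.3 yaw 5.39 zax [-0.002 -0.    -1.   ] F [-3.  -0.2  5.4] 0.8005669171497692
time: 7.3
position: [0.5854, 0.159, 0.0315]
tool_rot: [-2.115, -2.323, -0.0]
ft_force: [-3.6, 0.8, 5.3]
grip_width: 0.801
t 7.3 chute xy [-36.8 155.3] tipz 14.5 yaw 5.38 zax [ 0.  0. -1.] F [-3.6  0.8  5.3] 0.801359573665013
```

View pics/c3.png

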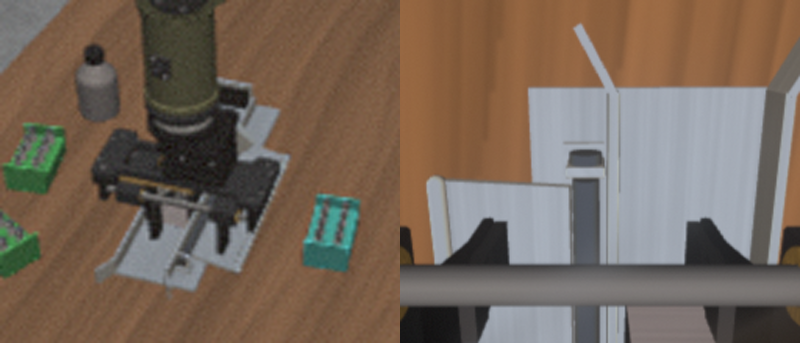

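Run:
```python
from h import *
s=ctrl.get_state(); d=optics.get_image("wrist")
for n,uv in [("outer",(130+30*.64,80+181*.64)),("outer r",(130+45*.64,80+182*.64)),("inner",(130+168*.64,80+185*.64))]:
    o,r=ray(d,uv,s); k=(.180-(o[:2]-O)@yv)/(r[:2]@yv); p=o+k*r; print(n,((p[:2]-O)@xv*1e3).round(1),(p[2]*1e3).round(1))
```

```text
outer -102.3 7.2
outer r -95.9 8.6
inner -47.7 12.9
```

```bash
python3 -m inch '[[[-4,0,0],[0,0,0]],[[-6,0,0],[0,0,0]],[[-6,0,0],[0,0,0]],[[-4,0,0],[0,0,0]],[[-3,0,0],[0,0,0]],[[-3,0,0],[0,0,0]],[[-4,0,0],[0,0,0]],[[-5,0,0],[0,0,0]],[[-5,0,0],[0,0,0]],[[0,0,0],[0,0,0]]]'
python3 - <<'E'
from h import *
where()
d=optics.get_image("side"); c=cv2.cvtColor(d["image"],cv2.COLOR_RGB2BGR)[140:260,150:290]
w=cv2.cvtColor(optics.get_image("top")["image"],cv2.COLOR_RGB2BGR)[130:220,160:300]
cv2.imwrite("pics/c4.png",np.hstack([cv2.resize(c,(500,428),interpolation=cv2.INTER_CUBIC),cv2.resize(w,(300,428),interpolation=cv2.INTER_CUBIC)]))
E
```

```text
time: 8.45
position: [0.5902, 0.1196, 0.0321]
tool_rot: [2.115, 2.323, 0.004]
ft_force: [-0.7, 3.9, 3.7]
grip_width: 0.805
t 8.45 chute xy [-35.8 115.6] tipz 15.1 yaw 5.37 zax [ 0.002  0.002 -1.   ] F [-0.7  3.9  3.7] 0.8045044664509289
```

View pics/c4.png

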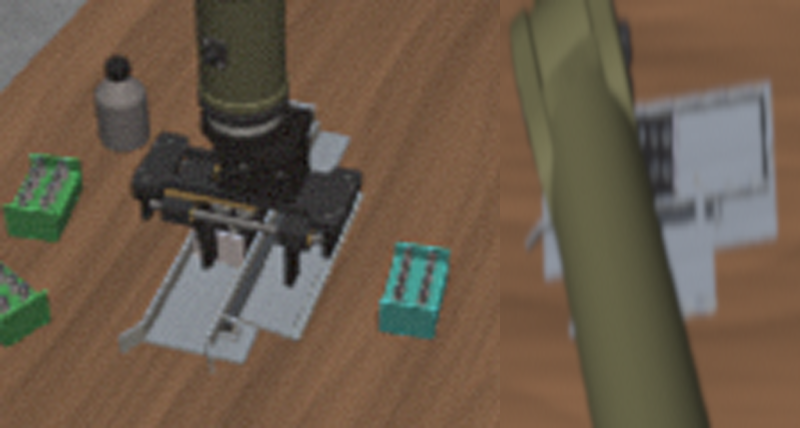

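The blade has swung clear of the lane at (705,207), and the rack is moving ahead of the finger. I'll keep pushing.

```bash
python3 -m inch '[[[-4,0,0.5],[0,0,0]],[[-6,0,0.5],[0,0,0]],[[-6,0,0],[0,0,0]],[[-6,0,0],[0,0,0]],[[-6,0,0],[0,0,0]],[[-6,0,0],[0,0,0]],[[-6,0,0],[0,0,0]],[[-6,0,0],[0,0,0]],[[-6,0,0],[0,0,0]],[[-6,0,0],[0,0,0]]]'
python3 -c "from h import *;where()"
python3 -m inch '[[[-6,0,0],[0,0,0]],[[-6,0,0],[0,0,0]],[[-6,0,0],[0,0,0]],[[-6,0,0],[0,0,0]],[[-6,0,0],[0,0,0]],[[-5,0,0],[0,0,0]],[[-4,0,0],[0,0,0]],[[-4,0,0],[0,0,0]],[[-4,0,0],[0,0,0]],[[0,0,0],[0,0,0]]]'
python3 -c "from h import *;where()"
```

```text
time: 9.55
position: [0.5962, 0.0643, 0.032]
tool_rot: [2.112, 2.325, 0.009]
ft_force: [-2.0, 8.5, 8.7]
grip_width: 0.798
t 9.55 chute xy [-35.1  60. ] tipz 15.0 yaw 5.5 zax [ 0.004  0.004 -1.   ] F [-2.   8.5  8.7] 0.7975916750963982
time: 10.55
position: [0.6007, 0.0165, 0.0319]
tool_rot: [2.113, 2.324, 0.007]
ft_force: [-0.9, 7.9, 7.8]
grip_width: 0.796
t 10.55 chute xy [-35.1  11.9] tipz 14.9 yaw 5.44 zax [ 0.004  0.003 -1.   ] F [-0.9  7.9  7.8] 0.7963989091312847
```

```bash
python3 -m inch '[[[-3,0,0],[0,0,0]],[[-3,0,0],[0,0,0]],[[-3,0,0],[0,0,0]],[[-2,0,0],[0,0,0]],[[-2,0,0],[0,0,0]],[[-1,0,0],[0,0,0]],[[-1,0,0],[0,0,0]],[[0,0,0],[0,0,0]],[[0,0,0],[0,0,0]],[[0,0,0],[0,0,0]]]'
python3 -c "from h import *;where()"
python3 -m inch '[[[-1,0,0],[0,0,0]],[[0,0,0],[0,0,0]],[[-1,0,0],[0,0,0]],[[0,0,0],[0,0,0]],[[0,0,0],[0,0,0]],[[0,0,0],[0,0,0]],[[0,0,0],[0,0,0]],[[0,0,0],[0,0,0]],[[0,0,0],[0,0,0]],[[0,0,0],[0,0,0]]]'
python3 -c "from h import *;where()"
```

```text
time: 11.55
position: [0.6019, 0.0026, 0.0319]
tool_rot: [2.112, 2.325, 0.008]
ft_force: [-1.4, 8.1, 8.4]
grip_width: 0.8
t 11.55 chute xy [-35.2  -1.9] tipz 14.9 yaw 5.51 zax [ 0.004  0.004 -1.   ] F [-1.4  8.1  8.4] 0.8001427161323722
time: 12.55
position: [0.6019, 0.0025, 0.0319]
tool_rot: [-2.11, -2.326, -0.01]
ft_force: [-1.1, 9.7, 8.8]
grip_width: 0.804
t 12.55 chute xy [-35.2  -2.1] tipz 14.9 yaw 5.59 zax [ 0.003  0.006 -1.   ] F [-1.1  9.7  8.8] 0.8035107598530313
```

```bash
python3 -m inch '[[[-1,0,0],[0,0,0]],[[-1,0,0],[0,0,0]],[[-1,0,0],[0,0,0]],[[-1,0,0],[0,0,0]],[[-1,0,0],[0,0,0]],[[0,0,0],[0,0,0]],[[0,0,0],[0,0,0]],[[0,0,0],[0,0,0]],[[0,0,0],[0,0,0]],[[0,0,0],[0,0,0]]]'
python3 - <<'E'
from h import *
where()
w=cv2.cvtColor(optics.get_image("top")["image"],cv2.COLOR_RGB2BGR)[130:220,200:310]
c=cv2.cvtColor(optics.get_image("side")["image"],cv2.COLOR_RGB2BGR)[140:240,180:270]
cv2.imwrite("pics/c5.png",np.hstack([cv2.resize(c,(350,390),interpolation=cv2.INTER_CUBIC),cv2.resize(w,(450,390),interpolation=cv2.INTER_CUBIC)]))
E
```

```text
time: 13.55
position: [0.6019, 0.0021, 0.032]
tool_rot: [-2.103, -2.328, -0.015]
ft_force: [-3.3, 17.3, 8.8]
grip_width: 0.799
t 13.55 chute xy [-35.2  -2.5] tipz 15.0 yaw 5.8 zax [ 0.003  0.01  -1.   ] F [-3.3 17.3  8.8] 0.7987117042473453
```

View pics/c5.png

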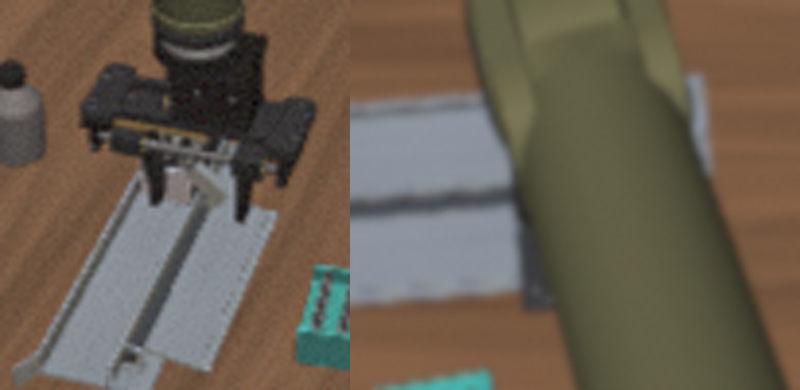

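Pushing harder raised the force to 17 N with no advance, so the rack is against the stop. The blade is open at (205,185). I'll back off with the gate still held so the top camera can check the rack before release.

```bash
python3 -m inch '[[[5,0,0],[0,0,0]],[[8,0,0],[0,0,0]],[[14,0,0],[0,0,0]],[[15,0,0],[0,0,0]],[[15,0,0],[0,0,0]],[[15,0,0],[0,0,0]],[[15,0,0],[0,0,0]],[[15,0,0],[0,0,0]],[[15,0,0],[0,0,0]],[[8,0,0],[0,0,0]]]'
python3 - <<'E'
from h import *
where()
d=optics.get_image("top");w=cv2.cvtColor(d["image"],cv2.COLOR_RGB2BGR)
cv2.imwrite("pics/c6.png",cv2.resize(w[140:200,215:295],(800,600),interpolation=cv2.INTER_CUBIC))
R,t=np.array(d["R"]),np.array(d["t"])
for y in(-94,-14,0):
  for z in(.042,.004):
    p=R@np.append(O+yv*y/1e3,z)+t; u=np.array([d["cx"]+d["fx"]*p[0]/p[2],d["cy"]+d["fy"]*p[1]/p[2]]); print(y,z,((u-[215,140])*10).round())
E
```

```text
time: 14.65
position: [0.5906, 0.1143, 0.0308]
tool_rot: [2.112, 2.32, -0.003]
ft_force: [-0.3, -3.7, 5.3]
grip_width: 0.801
t 14.65 chute xy [-36.  110.3] tipz 13.8 yaw 5.35 zax [ 0.002 -0.004 -1.   ] F [-0.3 -3.7  5.3] 0.8013324349738021
-94 0.042 [679. 167.]
-94 0.004 [670. 195.]
-14 0.042 [406. 188.]
-14 0.004 [406. 215.]
0 0.042 [358. 192.]
0 0.004 [359. 219.]
```

View pics/c6.png

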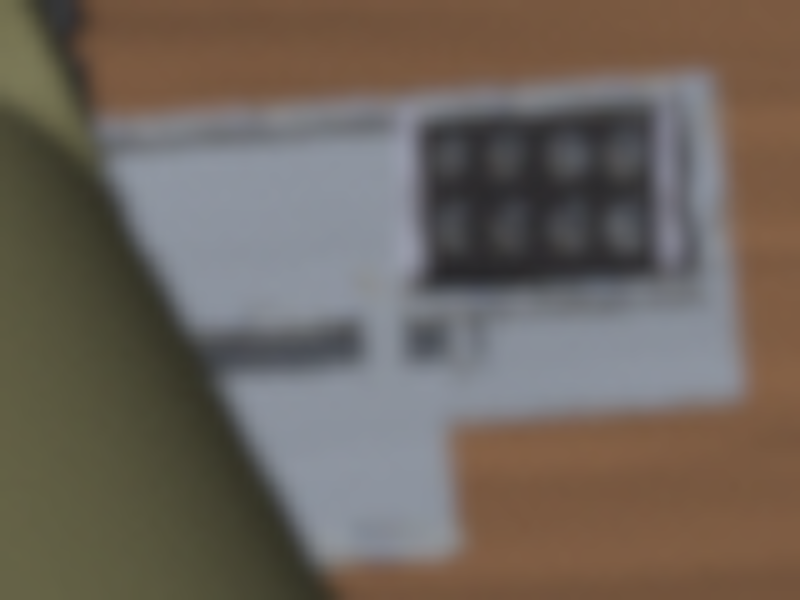

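The rear plate is at x≈406 px, where the home position predicts 406, and the leading plate is against the dark stop face at 685. So it is home. I'll let the gate close and withdraw.

```bash
python3 -m inch '[[[0,0,-4],[0,0,0]],[[0,0,-4],[0,0,0]],[[0,0,-4],[0,0,0]],[[0,0,-4],[0,0,0]],[[0,0,-4],[0,0,0]],[[0,0,-4],[0,0,0]],[[0,0,-4],[0,0,0]],[[0,0,-4],[0,0,0]],[[0,0,-6],[0,0,0]],[[0,0,-10],[0,0,0]]]'
python3 -m inch '[[[0,0,-20],[0,0,0]],[[0,0,-20],[0,0,0]],[[0,0,-20],[0,0,0]],[[0,0,-20],[0,0,0]],[[0,0,-20],[0,0,0]],[[0,0,-20],[0,0,0]],[[0,0,-20],[0,0,0]],[[0,0,-10],[0,0,0]],[[0,0,0],[0,0,0]],[[0,0,0],[0,0,0]]]'
python3 -m inch '[[[-20,0,0],[0,0,0]],[[-20,0,0],[0,0,0]],[[-20,0,0],[0,0,0]],[[-20,0,0],[0,0,0]],[[-20,0,0],[0,0,0]],[[-10,0,0],[0,0,0]],[[0,0,0],[0,0,0]],[[0,0,0],[0,0,0]],[[0,0,0],[0,0,0]],[[0,0,0],[0,0,0]]]'
python3 - <<'E'
from h import *
where()
w=cv2.cvtColor(optics.get_image("wrist")["image"],cv2.COLOR_RGB2BGR)
cv2.imwrite("pics/w7.png",cv2.resize(w,(800,600),interpolation=cv2.INTER_CUBIC))
E
```

```text
time: 15.7
position: [0.5881, 0.1169, 0.0781]
tool_rot: [-2.113, -2.322, 0.003]
ft_force: [-0.1, -0.5, -0.0]
grip_width: 0.804
time: 16.7
position: [0.589, 0.117, 0.2279]
tool_rot: [-2.114, -2.323, 0.001]
ft_force: [-0.0, -0.1, -1.0]
grip_width: 0.804
time: 17.7
position: [0.5996, 0.009, 0.2286]
tool_rot: [-2.112, -2.325, -0.0]
ft_force: [-0.8, 0.1, 0.8]
grip_width: 0.799
t 17.7 chute xy [-36.9   4.6] tipz 211.6 yaw 5.49 zax [ 0.  0. -1.] F [-0.8  0.1  0.8] 0.799149380842165
```

View pics/w7.png

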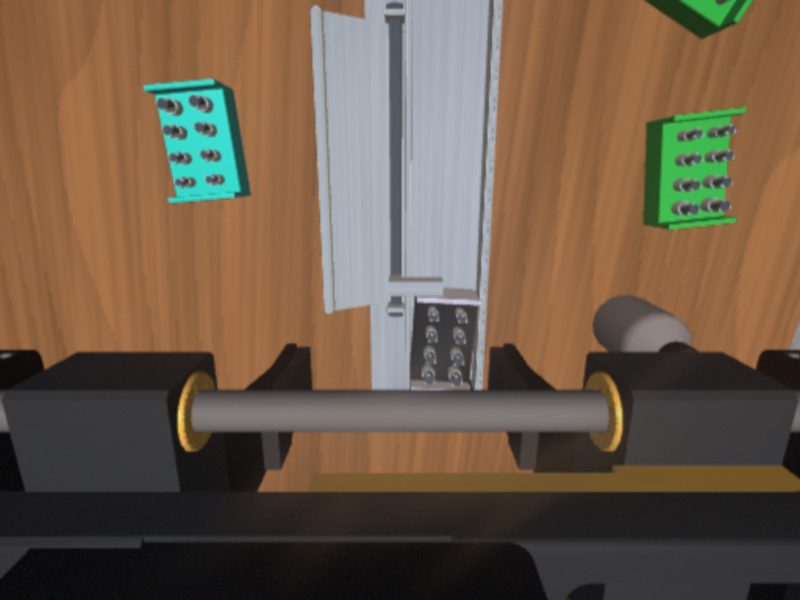

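The gate is back down behind the rack, with the blade at (415,285) and the rear plate at (447,297). One numeric check, then I'll hand in.

Run:
```python
from h import *
from bench import close_job
s=ctrl.get_state(); d=optics.get_image("wrist")
for n,uv,z in [("blade tip",(442,279),.031),("bar corner (w1: -88,-19.7)",(328,312),.054),("rack rear",(447,295),.042)]:
    q=onz(d,np.array(uv)*.64,z,s)[:2]-O; print(n,(1e3*np.array([q@xv,q@yv])).round(1))
print(close_job())
```

```text
blade tip [-3.5  0.6]
bar corner (w1: -88,-19.7) [-90.  -19.4]
rack rear [-0.4 -9.4]
the job is handed in; nothing more can be done
None
```

I pushed the rack up to the end stop, let the gate shut behind it, and handed the job in at about 18 s. I got no verdict. One fingertip held the gate open (about 0.7 rad by geometry, 4–9 N) while the other pushed the rack's rear plate.

**Last checks**
- **End stop:** the last 5 mm of commanded push raised the force from about 10 to 17 N with only 0.4 mm of travel. The finger stopped at chute y = -2.5 mm, about 2 mm short of the -4.5 mm I had predicted.
- **Top view, gate still open:** the rear plate was where the home position predicts it, and the leading plate was at the stop face.
- **Gate:** the blade tip measured (-3.5, 0.6) mm in the chute frame, against x = -4 mm when shut. The bar's outer corner was within 2 mm of where it started.
- **Robot:** fingertips about 210 mm above the bench, touching nothing.
- **Bystanders:** I kept the arm clear of them but did not measure their positions again.

**Disagreement:** a rough final wrist-camera reading put the rear plate at y = -9.4 mm, not the -14 mm expected at home. Taken at face value, that would leave the rack just short of the 4 mm limit. It was hand-read from one slanted view, and I trusted the force and the top view over it without rechecking.

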